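# Flip the vial lids shut along a curved tray

### The arm

A 7-joint arm with a two-finger parallel gripper is mounted at the origin on the work surface. World frame = base frame: x ahead of the robot, y to its left, z up, the work surface at z = 0. Lengths are in m, angles in rad, forces in N, time in s.
With the tool pointing down it reaches from about 0.4 to 0.85 m from the base axis. Payload 4.5 kg.
Tool frame: the origin (TCP) lies on the centre line of the jaws, within the pads' length; the fingertips stand 19 mm ahead of it and the grasp point (between the pads) is the TCP (arm.tcp_to_tips is the z of the fingertips in the tool frame, in m); z points along the fingers, y is the direction in which the jaws open and shut (so a half turn about z gives the same grasp; the last joint's range is limited). The gripper opens to 88 mm and grips with 3 to 60 N. Pads are 18 mm wide; open, the fingers measure 123 mm over their backs; the gripper's body (75 mm by 187 mm) begins 45 mm behind the grasp point.
Start: joints at [1.251, 0.689, -0.195, 1.565, 0.157, 0.902, -0.215], TCP at [0.217, -0.586, 0.258] pointing down, gripper open.
Joint ranges: [-3.01, 3.01], [-0.46, 2.08], [-1.47, 1.51], [0.13, 2.56], [-1, 4.14], [0.04, 2.09], [-2.66, 2.66]. Speed limits (rad/s): [2.57, 2.57, 3.14, 3.14, 3.14, 3.14, 3.14].

### API

Orientations are given as a unit quaternion [w, x, y, z].
In Python, from bench import arm gives the robot as it stands.
- The arm moves only by the tool carry_out, never from a script. Its argument "series" is a list of rows, each a list of 6 numbers: the shift along the tool's x, y, z in mm, then the turn, a rotation vector about the tool's x, y, z in degrees. A call has 1 to 12 rows; each row shifts and turns the commanded pose from where the row before left it, along the tool's axes as they then stand; what a row does not reach is not made up. A row lasts 1/8 s, in which the tool goes at most 62.5 mm and 10.7 degrees, less where a joint would pass 70% of its speed; a pose out of reach is approached as far as the arm can. A call with a gripper value outside its range is refused whole. "fingers" is the opening, from 0 (shut) to 1 (fully open), set as the call begins (left out, the last holds). The fingers move at their own pace and stop on an object; the grip force is fixed at half the most. Time passes only in rows, so rows that do not move let the fingers close. It gives the time, the measured TCP pose, the force and the opening at its end, in the units of the state.
- arm.get_state(): the state, without advancing time (a new reading comes with each control period).
- arm.snapshot(name): name is "scene" or "top" or "wrist"; returns (picture, depth): 384x512x3 uint8, red, green, blue; 384x512 float32, m along the optical axis (not along the pixel's ray), 0 where there is no reading.
- arm.get_calibration(name): a dict with "K" (3x3 intrinsics, pixels), "origin" and "rotation" of the camera in the world. Camera axes: x right, y down, z forward; pixel columns grow to the right and rows downward; lengths in m; the calibration is good to about 2 mm. The wrist camera is an equidistant fisheye: a pixel r from the principal point sees the ray r / f radians off the axis. A picture is of the moment at which its call begins: read the wrist's pose just before it. get_calibration takes no time and is no camera call; for the wrist camera it gives the pose at the moment of the call.
- arm.sign_off(): hands the job in, once; it reports no verdict.
The state is a dict: "clock": time; "joint_pos": joint angles; "joint_vel": joint speeds; "joint_efforts": joint torques, N m; "ee_pos": TCP position; "ee_rot": TCP orientation; "force": force on the tool from outside, world axes, zero at the start; "wrist_torque": the same for the moment, N m; "gripper_width": finger opening in m.
Only numpy, scipy, OpenCV 4.12 (cv2) and the standard library are available. Lean on these libraries where they do the work, as an engineer would, in place of code of your own. Each camera call takes 0.05 s, during which the arm holds its last target.

### The job

Run your fingertips lightly along the curved row of five vials on the blue tray, so that the open lids flip shut one after another, beginning at the end of the row towards which the lids lean. Leave the lone vial in the tray's middle open; do not press hard on the tray, shift it or lift it, and leave everything else standing where it is. Finish with the hand clear.

Things in the scene. Friction and masses are not known exactly. Their poses are not given: they have to be found in the camera images.
- tray: Loose blue tray, 12 mm thick, 0.75 kg: a strip bent into an arc of radius 120 mm (middle line), joined by three spokes to a round hub. Origin: on the table under the hub's centre, which is the arc's centre; x points from the hub to the arc's middle vial, z up. It carries five flip-lid vials on the arc, 25 degrees apart, and one on the hub, all fixed in it.
- vial0 (a point): Centre of the mouth of vial 0, the first of the arc, 66 mm above the table. Glass vial with a white collar 30 mm across. Counted counter-clockwise seen from above.
- vial1 (a point): Centre of the mouth of vial 1, the second, 66 mm above the table. Glass vial with a white collar 30 mm across. Counted counter-clockwise seen from above.
- vial2 (a point): Centre of the mouth of vial 2, the third (arc's middle), 66 mm above the table. Glass vial with a white collar 30 mm across. Counted counter-clockwise seen from above.
- vial3 (a point): Centre of the mouth of vial 3, the fourth, 66 mm above the table. Glass vial with a white collar 30 mm across. Counted counter-clockwise seen from above.
- vial4 (a point): Centre of the mouth of vial 4, the last of the arc, 66 mm above the table. Glass vial with a white collar 30 mm across. Counted counter-clockwise seen from above.
- lid0 (a joint): White flip lid of vial 0, a disc 30 mm across and 5 mm thick with a 4 mm tab, 0 = shut (top face then 72 mm above the table), up to 2.1 rad = thrown back. Its hinge lies across the row, 16 mm from the vial's centre on the side of the row's first end (clockwise seen from above), so an open lid leans towards that end and shuts by being pushed onward along the row. Stiff hinge: it stays where it is left above about 0.7 rad and drops shut by itself below about 0.55 rad.
- lid1 (a joint): White flip lid of vial 1, a disc 30 mm across and 5 mm thick with a 4 mm tab, 0 = shut (top face then 72 mm above the table), up to 2.1 rad = thrown back. Its hinge lies across the row, 16 mm from the vial's centre on the side of the row's first end (clockwise seen from above), so an open lid leans towards that end and shuts by being pushed onward along the row. Stiff hinge: it stays where it is left above about 0.7 rad and drops shut by itself below about 0.55 rad.
- lid2 (a joint): White flip lid of vial 2, a disc 30 mm across and 5 mm thick with a 4 mm tab, 0 = shut (top face then 72 mm above the table), up to 2.1 rad = thrown back. Its hinge lies across the row, 16 mm from the vial's centre on the side of the row's first end (clockwise seen from above), so an open lid leans towards that end and shuts by being pushed onward along the row. Stiff hinge: it stays where it is left above about 0.7 rad and drops shut by itself below about 0.55 rad.
- lid3 (a joint): White flip lid of vial 3, a disc 30 mm across and 5 mm thick with a 4 mm tab, 0 = shut (top face then 72 mm above the table), up to 2.1 rad = thrown back. Its hinge lies across the row, 16 mm from the vial's centre on the side of the row's first end (clockwise seen from above), so an open lid leans towards that end and shuts by being pushed onward along the row. Stiff hinge: it stays where it is left above about 0.7 rad and drops shut by itself below about 0.55 rad.
- lid4 (a joint): White flip lid of vial 4, a disc 30 mm across and 5 mm thick with a 4 mm tab, 0 = shut (top face then 72 mm above the table), up to 2.1 rad = thrown back. Its hinge lies across the row, 16 mm from the vial's centre on the side of the row's first end (clockwise seen from above), so an open lid leans towards that end and shuts by being pushed onward along the row. Stiff hinge: it stays where it is left above about 0.7 rad and drops shut by itself below about 0.55 rad.
- vial_mid (a point): Centre of the mouth of the blank, the like vial standing alone on the hub, 66 mm above the table.
- lid_mid (a joint): Lid of the blank on the hub, same lid; open at the start, is to stay open.
- stub: Bystander, loose: small amber jar, 24 mm across, 45 mm high, on the table between two spokes inside the arc. Origin at its underside centre.
- weight: Bystander, loose: steel weight, 22 mm across, 34 mm high, on the table between the other two spokes. Origin at its underside centre.
- amber: Bystander, loose: amber bottle, 54 mm across, 115 mm high, outside the arc. Origin at its underside centre.
- flask: Bystander, loose: glass volumetric flask, 58 mm across, 126 mm high with a thin neck, outside the arc. Origin at its underside centre.
- jar: Bystander, loose: white jar, 56 mm across, 85 mm high, outside the arc. Origin at its underside centre.
- beaker: Bystander, loose: glass beaker, 60 mm across, 75 mm high, on the hub's side of the tray. Origin at its underside centre.
- spatula: Bystander, loose: thin steel lab spatula, 170 mm long, lying on the hub's side of the tray. Origin at its underside, x along it.
Things that resemble listed ones, but are neither listed nor needed, are in the scene too. What is shaped like the tray but orange is not meant.

How it is judged:
By the outcome, as a careful person would: the job done as asked, in the order asked, and still so for the second after the job is handed in, with the robot touching nothing.
It also fails if it takes over 43 s, if anything falls off the work surface, if the arm or the gripper's body presses on something with over 40 N, if the wrist force passes 120 N, or if a joint passes its speed limit or range.

## Working session

There is one attempt and no reset: what is moved stays moved. The work goes in short steps, Python scripts to look and compute and a tool call to move; the robot and the scene stay as the last step left them, time stands still between calls to the robot, and variables do not carry over. Pictures are saved under pics/ and viewed, and the job is handed in when it is done.

Besides the shell and the picture viewer there is one more tool, called after ">>>" as name([rows], argument=value, ...), one row to a line, values as JSON. carry_out: Moves the arm, as the interface text tells. Its arguments: {"type":"object","properties":{"series":{"type":"array","items":{"type":"array","items":{"type":"number"}}},"fingers":{"type":"number"}},"required":["series"]}

```bash
ls; mkdir -p pics; python3 - <<'E'
from bench import arm
import cv2,numpy as np
print(arm.get_state()); print(arm.tcp_to_tips)
for n in("scene","top"):
    p,d=arm.snapshot(n); np.savez(f"pics/{n}0.npz",p=p,d=d,**arm.get_calibration(n))
    cv2.imwrite(f"pics/{n}0.png",cv2.resize(p[:,:,::-1],(800,600),interpolation=cv2.INTER_CUBIC))
    print(n,arm.get_calibration(n))
E
```

```text
pics
{'clock': 0.0, 'joint_pos': array([ 1.25083148,  0.6900074 , -0.19450497,  1.5663442 ,  0.15735416,
        0.9025314 , -0.21510415]), 'joint_vel': array([-2.05874195e-04, -7.66230261e-04,  7.62205926e-05, -1.40930152e-03,
        7.79433709e-04,  3.09932936e-03, -4.46229379e-04]), 'joint_efforts': array([-1.07797946e-04, -5.27561545e+01, -1.26670361e+00, -1.53430384e+01,
       -5.24932158e-02,  6.56195145e-03,  1.89001507e-04]), 'ee_pos': array([ 0.21624606, -0.58574906,  0.25689515]), 'ee_rot': array([-9.10850876e-04,  9.84387199e-01,  1.76014051e-01, -2.57993056e-04]), 'force': array([-0.36559585, -1.05142258,  0.10281279]), 'wrist_torque': array([ 0.01716561, -0.00465096,  0.012594  ]), 'gripper_width': 0.08815329937348443}
0.019
scene {'K': array([[445.2719168 ,   0.        , 258.99196089],
       [  0.        , 445.2719168 , 188.95219825],
       [  0.        ,   0.        ,   1.        ]]), 'origin': array([ 1.14832561, -0.13816181,  0.79253403]), 'rotation': array([-0.30121539,  0.75047737,  0.54276277, -0.22685145])}
top {'K': array([[367.26989866,   0.        , 260.50294798],
       [  0.        , 367.26989866, 187.98717403],
       [  0.        ,   0.        ,   1.        ]]), 'origin': array([0.41259383, 0.0549248 , 0.84743789]), 'rotation': array([ 0.02729714, -0.6963161 ,  0.71659366, -0.0298712 ])}
```

View pics/scene0.png

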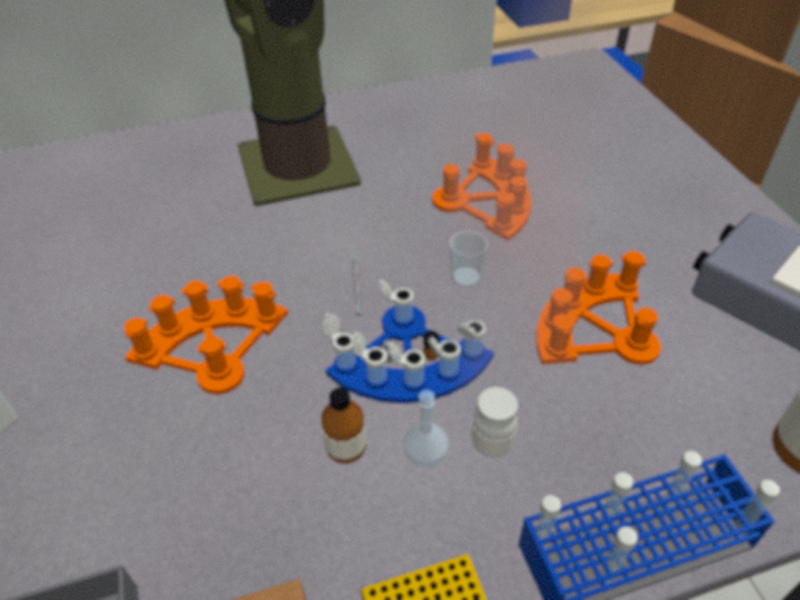

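View pics/top0.png

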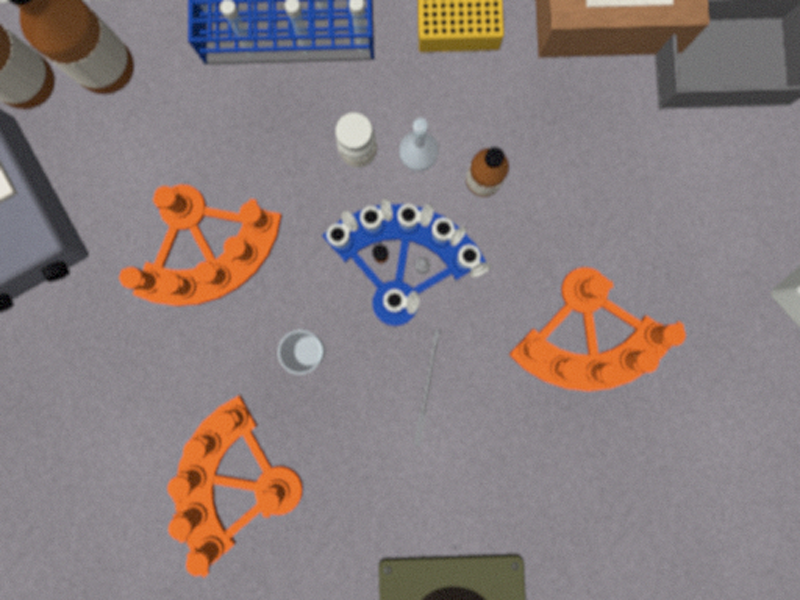

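The blue tray is the one with its hub at about (395,303) in the top view. The three orange ones are decoys. Next I'll enlarge it and measure.

```bash
cat > h.py <<'E'
import numpy as np,cv2
from scipy.spatial.transform import Rotation as R
def load(n):
    z=np.load(f"pics/{n}.npz");return z
def RR(q): return R.from_quat([q[1],q[2],q[3],q[0]]).as_matrix()
def px2w(z,u,v,h):
    K=z["K"];d=RR(z["rotation"])@np.array([(u-K[0,2])/K[0,0],(v-K[1,2])/K[1,1],1]);o=z["origin"]
    return o+d*(h-o[2])/d[2]
def w2px(z,p):
    c=RR(z["rotation"]).T@(np.asarray(p)-z["origin"]);K=z["K"];return K[0,0]*c[0]/c[2]+K[0,2],K[1,1]*c[1]/c[2]+K[1,2]
E
python3 - <<'E'
from h import *
z=load("top0");p=z["p"][:,:,::-1]
c=p[60:220,195:325] ; cv2.imwrite("pics/crop1.png",cv2.resize(c[:, :],None,fx=5,fy=5,interpolation=cv2.INTER_CUBIC)[:800])
c=p[120:215,195:325];cv2.imwrite("pics/crop2.png",cv2.resize(c,None,fx=6,fy=6,interpolation=cv2.INTER_CUBIC))
z=load("scene0");p=z["p"][:,:,::-1]
c=p[170:300,200:325];cv2.imwrite("pics/crop3.png",cv2.resize(c,None,fx=4.6,fy=4.6,interpolation=cv2.INTER_CUBIC))
E
```

```text
(no output)
```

View pics/crop2.png

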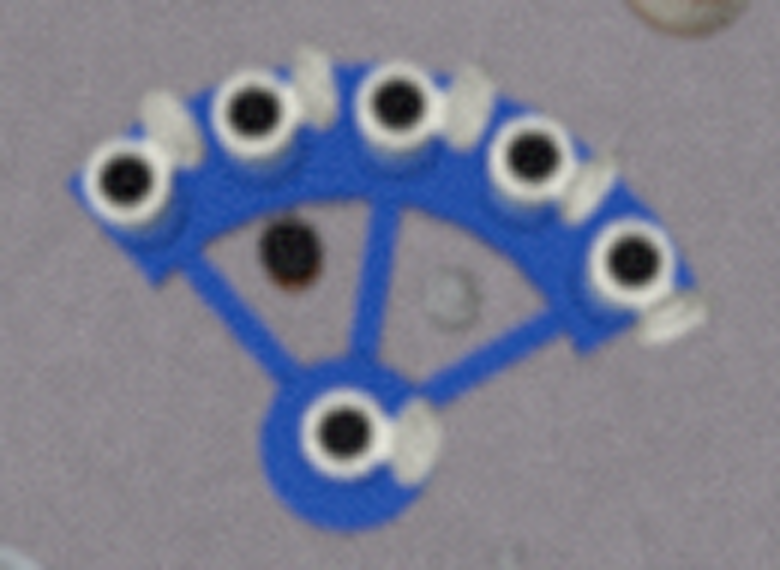

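View pics/crop3.png

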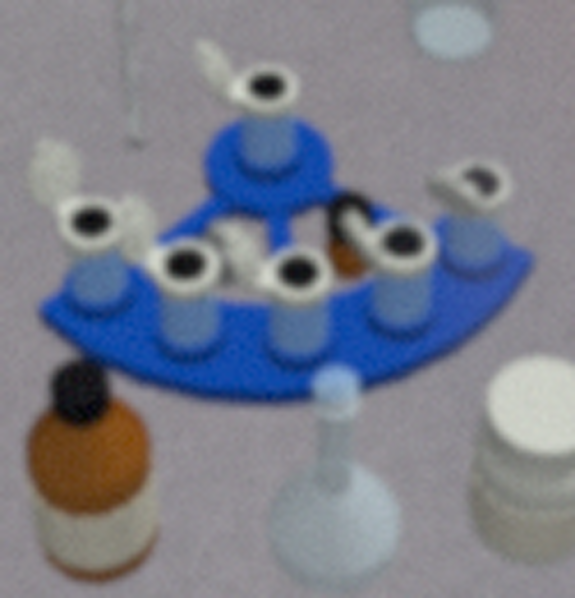

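```bash
cat > fit.py <<'E'
from h import *
from scipy.optimize import least_squares
zt=load("top0");zs=load("scene0")
a=lambda x,y:((x+.5)/6-.5+195,(y+.5)/6-.5+120)
b=lambda x,y:((x+.5)/4.6-.5+200,(y+.5)/4.6-.5+170)
T=[a(*q) for q in[(633,260),(533,155),(400,103),(256,112),(127,180),(345,433)]]
S=[b(*q) for q in[(92,222),(186,264),(299,272),(403,242),(482,182),(267,87)]]
loc=np.array([[.12*np.cos(t),.12*np.sin(t)] for t in np.radians([-50,-25,0,25,50])]+[[0,0]])
for nm,z,P in(("top",zt,T),("scene",zs,S)):
    W=np.array([px2w(z,u,v,.066)[:2] for u,v in P])
    f=lambda q:(loc@np.array([[np.cos(q[2]),np.sin(q[2])],[-np.sin(q[2]),np.cos(q[2])]])+q[:2]-W).ravel()
    r=least_squares(f,[.5,0,0]);print(nm,r.x,np.degrees(r.x[2]),"resid mm",(r.fun*1e3).round(1));print((W*1e3).round(1).tolist())
# other things (top full picture pix in 800x600)
for n,(x,y,h) in dict(stub=(381,253,.045),weight=(422,265,.034),flask=(420,126,.126),amber=(493,158,.115),jar=(354,128,.085),beaker=(300,352,.0)).items():
    print(n,(px2w(zt,(x+.5)*.64-.5,(y+.5)*.64-.5,h)*1e3).round(0))
E
python3 fit.py
```

```text
top [ 0.46872969  0.06909256 -0.18769295] -10.754014161183198 resid mm [-0.1 -0.3 -0.4 -0.2 -0.2  0.3  0.1  0.4  0.1 -0.   0.4 -0.3]
[[527.4, -35.3], [566.5, -0.9], [586.8, 46.4], [585.0, 98.2], [561.5, 145.1], [468.3, 69.3]]
scene [ 0.4676823   0.06883067 -0.19056612] -10.918634525411075 resid mm [-0.1 -0.   0.5 -0.1  0.2 -0.   0.3  0.8 -0.1 -1.1 -0.7  0.5]
[[526.1, -36.0], [564.4, -1.5], [585.3, 46.1], [583.7, 97.2], [561.0, 145.6], [468.4, 68.4]]
stub [537.  87.  45.]
weight [519.  29.  34.]
flask [688.  29. 126.]
amber [647. -66. 115.]
jar [704. 117.  85.]
beaker [400. 211.   0.]
```

>>> carry_out([
  [35.3, -34.5, 0, 0, 0, 0],
  [35.3, -34.5, 0, 0, 0, 0],
  [35.3, -34.5, 0, 0, 0, 0],
  [35.3, -34.5, 0, 0, 0, 0],
  [35.3, -34.5, 0, 0, 0, 0],
  [35.3, -34.5, 0, 0, 0, 0],
  [35.3, -34.5, 0, 0, 0, 0],
  [35.3, -34.5, 0, 0, 0, 0],
  [35.3, -34.5, 0, 0, 0, 0],
  [35.3, -34.5, 0, 0, 0, 0],
  [35.3, -34.5, 0, 0, 0, 0],
  [35.3, -34.5, 0, 0, 0, 0],
], fingers=0)

```text
clock: 1.6
ee_pos: [0.4709, -0.0497, 0.2575]
ee_rot: [0.0, 0.984, 0.176, -0.0]
force: [0.2, -1.3, 0.4]
gripper_width: 0.0006
```

>>> carry_out([
  [0, 0, 0, 0, 0, 6.5],
  [0, 0, 0, 0, 0, 6.5],
  [0, 0, 0, 0, 0, 6.2],
  [0, 0, 0, 0, 0, 0],
  [0, 0, 0, 0, 0, 0],
])

```text
clock: 2.22
ee_pos: [0.4704, -0.0511, 0.2576]
ee_rot: [0.0, 1.0, 0.01, -0.0]
force: [0.2, -1.0, -0.3]
gripper_width: 0.0
```

```bash
cat > st.py <<'E'
from bench import arm
from h import *
s=arm.get_state();M=RR(s["ee_rot"]);p=s["ee_pos"]
print(s["clock"],(p*1e3).round(1),"yaw x",np.degrees(np.arctan2(M[1,0],M[0,0])).round(2),"zax",M[:,2].round(4),"F",s["force"].round(2),"w",s["gripper_width"].round(4),"q",s["joint_pos"].round(2))
d=p[:2]-np.array([.4682,.0690]);print("r",(np.hypot(*d)*1e3).round(1),"ang local",(np.degrees(np.arctan2(d[1],d[0]))+10.8).round(2))
E
python3 st.py
```

```text
Traceback (most recent call last):
  File "st.py", line 4, in <module>
    print(s["clock"],(p*1e3).round(1),"yaw x",np.degrees(np.arctan2(M[1,0],M[0,0])).round(2),"zax",M[:,2].round(4),"F",s["force"].round(2),"w",s["gripper_width"].round(4),"q",s["joint_pos"].round(2))
                                                                                                                                               ^^^^^^^^^^^^^^^^^^^^^^^^
AttributeError: 'float' object has no attribute 'round'
```

>>> carry_out([
  [0, 0, 25, 0, 0, 0],
  [0, 0, 25, 0, 0, 0],
  [0, 0, 25, 0, 0, 0],
  [0, 0, 25, 0, 0, 0],
  [0, 0, 25, 0, 0, 0],
  [0, 0, 15, 0, 0, 0],
  [0, 0, 10, 0, 0, 0],
  [0, 0, 6, 0, 0, 0],
  [0, 0, 0, 0, 0, 0],
])

```text
clock: 3.35
ee_pos: [0.4705, -0.0512, 0.1017]
ee_rot: [-0.0, 1.0, 0.009, -0.0]
force: [-0.2, 0.6, -0.2]
gripper_width: 0.0003
```

```bash
sed -i 's/s\["gripper_width"\].round(4)/s["gripper_width"]/' st.py; python3 st.py; python3 - <<'E'
from bench import arm
import cv2
p,d=arm.snapshot("scene");cv2.imwrite("pics/scene1.png",cv2.resize(p[130:300,180:380,::-1],None,fx=3.5,fy=3.5,interpolation=cv2.INTER_CUBIC))
E
```

```text
3.35 [470.5 -51.2 101.7] yaw x 1.08 zax [-1.e-04  0.e+00 -1.e+00] F [-0.2   0.64 -0.2 ] w 0.0003383540921165306 q [ 0.02  0.78 -0.02  2.14  0.05  0.21 -1.59]
r 120.2 ang local -78.09
```

View pics/scene1.png

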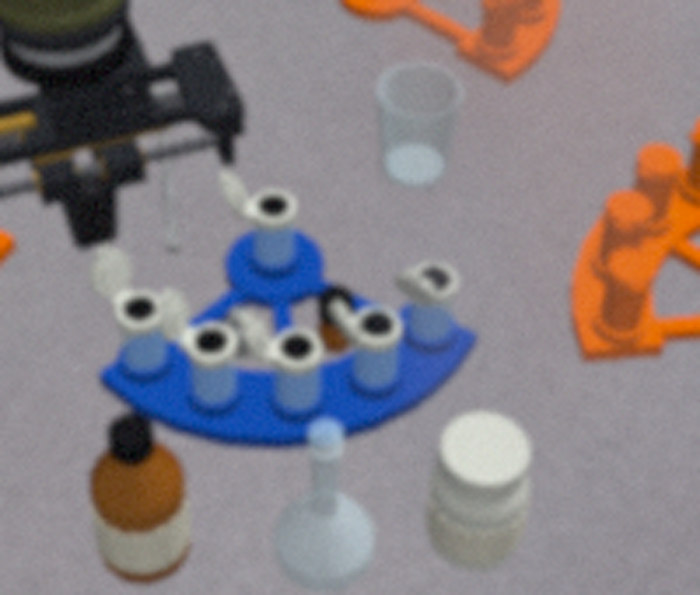

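```bash
python3 - <<'E'
from bench import arm
from h import *
p,d=arm.snapshot("scene");c=arm.get_calibration("scene");K=c["K"]
v,u=np.mgrid[130:230,180:300]
D=d[130:230,180:300]
P=np.stack([(u-K[0,2])/K[0,0]*D,(v-K[1,2])/K[1,1]*D,D],-1)@RR(c["rotation"]).T+c["origin"]
for x,y in[(225,155),(226,140),(220,120),(236,125),(210,150),(95,235),(90,205),(232,188),(112,270),(112,255),(238,180)]:
    uu=int(x/3.5);vv=int(y/3.5);print((x,y),(P[vv,uu]*1e3).round(0))
# anything low near gripper inner end
m=(D>0)&(P[...,0]>.44)&(P[...,0]<.50)&(P[...,1]>-.02)&(P[...,1]<.06)&(P[...,2]>.075)
print((P[m]*1e3).round(0)[np.argsort(P[m][:,2])][:40:2])
E
```

```text
(225, 155) [503.  29. 156.]
(226, 140) [503.  29. 167.]
(220, 120) [504.  26. 185.]
(236, 125) [502.  37. 178.]
(210, 150) [335.  62.  -0.]
(95, 235) [477. -50.  87.]
(90, 205) [466. -50. 104.]
(232, 188) [465.  42.  89.]
(112, 270) [504. -46.  81.]
(112, 255) [498. -44.  91.]
(238, 180) [370.  73.  -3.]
[[475.  44.  76.]
 [470.  47.  77.]
 [465.  49.  78.]
 [474.  42.  78.]
 [460.  48.  79.]
 [469.  43.  80.]
 [476.  39.  82.]
 [472.  45.  82.]
 [470.  45.  84.]
 [472.  40.  84.]
 [455.  48.  84.]
 [464.  42.  85.]
 [463.  45.  86.]
 [474.  37.  86.]
 [465.  40.  87.]
 [467.  44.  87.]
 [472.  40.  87.]
 [469.  37.  88.]
 [461.  44.  88.]
 [461.  41.  88.]]
```

>>> carry_out([
  [0, 0, 2, 0, 0, 0],
  [6.28, -0.16, 0, 0, 0, -3],
  [6.28, -0.16, 0, 0, 0, -3],
  [6.28, -0.16, 0, 0, 0, -3],
  [6.28, -0.16, 0, 0, 0, -3],
  [6.28, -0.16, 0, 0, 0, -3],
  [6.28, -0.16, 0, 0, 0, -3],
  [6.28, -0.16, 0, 0, 0, -3],
  [6.28, -0.16, 0, 0, 0, -3],
  [6.28, -0.16, 0, 0, 0, -3],
])

```text
clock: 4.7
ee_pos: [0.5251, -0.0369, 0.0997]
ee_rot: [0.0, 0.97, 0.244, 0.0]
force: [-0.1, 0.3, 1.0]
gripper_width: 0.0003
```

```bash
python3 st.py; python3 - <<'E'
from bench import arm
import cv2
p,d=arm.snapshot("scene");cv2.imwrite("pics/scene2.png",cv2.resize(p[130:300,180:380,::-1],None,fx=3.5,fy=3.5,interpolation=cv2.INTER_CUBIC))
E
```

```text
4.7 [525.1 -36.9  99.7] yaw x 28.27 zax [ 1.e-04 -1.e-04 -1.e+00] F [-0.1   0.32  0.97] w 0.0002622991413415245 q [ 0.05  0.82 -0.12  1.99  0.25  0.35 -1.34]
r 120.2 ang local -50.96
```

View pics/scene2.png

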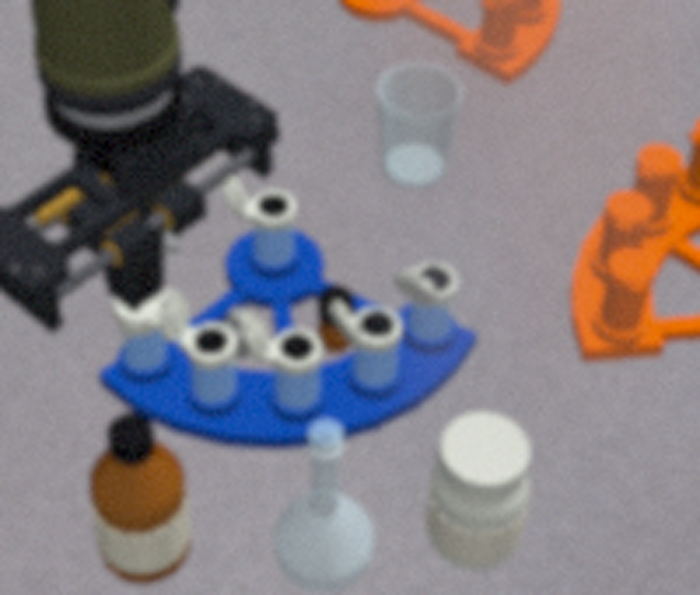

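Lid 0 is down under the fingers, the force is about 1 N and the tray hasn't moved. I'll carry on along the arc.

>>> carry_out([
  [6.28, -0.16, 0, 0, 0, -3],
  [6.28, -0.16, 0, 0, 0, -3],
  [6.28, -0.16, 0, 0, 0, -3],
  [6.28, -0.16, 0, 0, 0, -3],
  [6.28, -0.16, 0, 0, 0, -3],
  [6.28, -0.16, 0, 0, 0, -3],
  [6.28, -0.16, 0, 0, 0, -3],
  [6.28, -0.16, 0, 0, 0, -3],
  [6.28, -0.16, 0, 0, 0, -3],
])

```text
clock: 5.88
ee_pos: [0.5669, 0.0004, 0.0997]
ee_rot: [0.0, 0.886, 0.464, -0.0]
force: [0.5, -0.3, 0.8]
gripper_width: -0.0001
```

```bash
python3 st.py; python3 - <<'E'
from bench import arm
import cv2
p,d=arm.snapshot("scene");cv2.imwrite("pics/scene3.png",cv2.resize(p[130:300,180:380,::-1],None,fx=3.5,fy=3.5,interpolation=cv2.INTER_CUBIC))
E
```

```text
5.875 [5.669e+02 4.000e-01 9.970e+01] yaw x 55.27 zax [-0.e+00 -1.e-04 -1.e+00] F [ 0.46 -0.29  0.75] w -5.715850093586985e-05 q [ 0.06  0.85 -0.24  1.86  0.4   0.48 -1.07]
r 120.2 ang local -24.02
```

View pics/scene3.png

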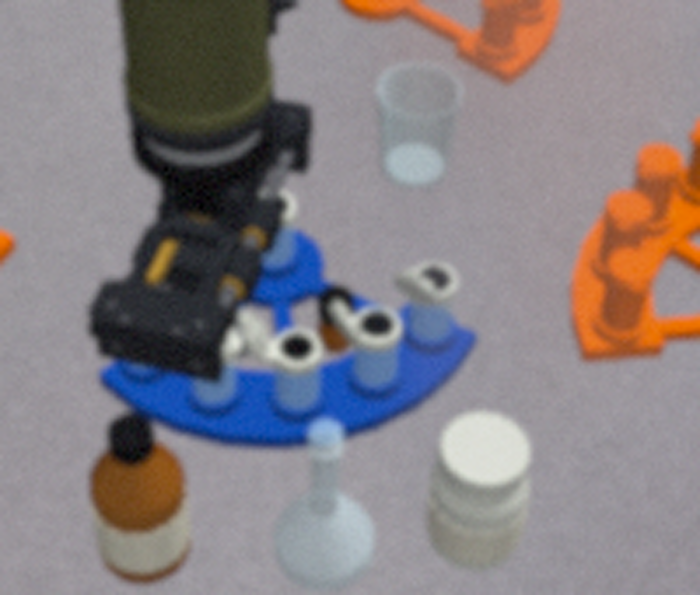

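>>> carry_out([
  [6.28, -0.16, 0, 0, 0, -3],
  [6.28, -0.16, 0, 0, 0, -3],
  [6.28, -0.16, 0, 0, 0, -3],
  [6.28, -0.16, 0, 0, 0, -3],
  [6.28, -0.16, 0, 0, 0, -3],
  [6.28, -0.16, 0, 0, 0, -3],
  [6.28, -0.16, 0, 0, 0, -3],
  [6.28, -0.16, 0, 0, 0, -3],
  [6.28, -0.16, 0, 0, 0, -3],
])

```text
clock: 7.05
ee_pos: [0.5872, 0.0525, 0.0997]
ee_rot: [0.0, 0.753, 0.658, -0.0]
force: [-0.5, 0.6, 0.6]
gripper_width: 0.0003
```

```bash
python3 st.py; python3 - <<'E'
from bench import arm
import cv2
p,d=arm.snapshot("scene");cv2.imwrite("pics/scene4.png",cv2.resize(p[130:300,180:380,::-1],None,fx=3.5,fy=3.5,interpolation=cv2.INTER_CUBIC))
E
```

```text
7.05 [587.2  52.5  99.7] yaw x 82.27 zax [-1.e-04 -1.e-04 -1.e+00] F [-0.46  0.63  0.59] w 0.0002900154990953841 q [ 0.04  0.88 -0.37  1.79  0.54  0.57 -0.8 ]
r 120.1 ang local 2.93
```

View pics/scene4.png

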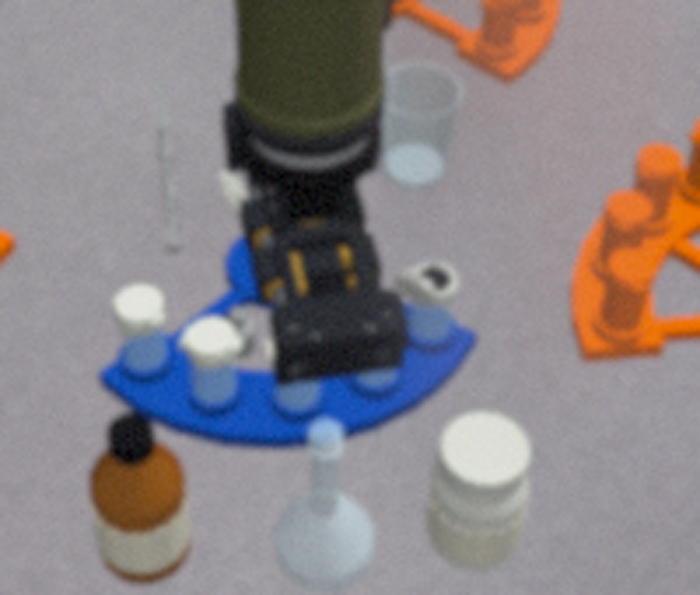

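Lids 0 and 1 are shut, at about (140,305) and (210,340). The tray is still in place, so I'll continue.

>>> carry_out([
  [6.28, -0.16, 0, 0, 0, -3],
  [6.28, -0.16, 0, 0, 0, -3],
  [6.28, -0.16, 0, 0, 0, -3],
  [6.28, -0.16, 0, 0, 0, -3],
  [6.28, -0.16, 0, 0, 0, -3],
  [6.28, -0.16, 0, 0, 0, -3],
  [6.28, -0.16, 0, 0, 0, -3],
  [6.28, -0.16, 0, 0, 0, -3],
  [6.28, -0.16, 0, 0, 0, -3],
])

```text
clock: 8.22
ee_pos: [0.5817, 0.1083, 0.0997]
ee_rot: [0.0, 0.579, 0.815, -0.0]
force: [0.8, 0.3, 0.1]
gripper_width: 0.0006
```

>>> carry_out([
  [6.28, -0.16, 0, 0, 0, -3],
  [6.28, -0.16, 0, 0, 0, -3],
  [6.28, -0.16, 0, 0, 0, -3],
  [6.28, -0.16, 0, 0, 0, -3],
  [6.28, -0.16, 0, 0, 0, -3],
  [6.28, -0.16, 0, 0, 0, -3],
  [6.28, -0.16, 0, 0, 0, -3],
  [6.28, -0.16, 0, 0, 0, -3],
  [6.28, -0.16, 0, 0, 0, -3],
  [6.28, -0.16, 0, 0, 0, -3],
])

```text
clock: 9.48
ee_pos: [0.5467, 0.1597, 0.0997]
ee_rot: [0.0, 0.348, 0.937, -0.0]
force: [-0.0, -0.7, 0.1]
gripper_width: 0.0007
```

```bash
python3 st.py; python3 - <<'E'
from bench import arm
import cv2
p,d=arm.snapshot("scene");cv2.imwrite("pics/scene5.png",cv2.resize(p[130:300,180:380,::-1],None,fx=3.5,fy=3.5,interpolation=cv2.INTER_CUBIC))
E
```

```text
9.475 [546.7 159.7  99.7] yaw x 139.27 zax [ 0.e+00 -1.e-04 -1.e+00] F [-0.02 -0.68  0.12] w 0.0006893783394231493 q [-0.03  0.91 -0.59  1.84  0.81  0.65 -0.26]
r 119.9 ang local 59.92
```

View pics/scene5.png

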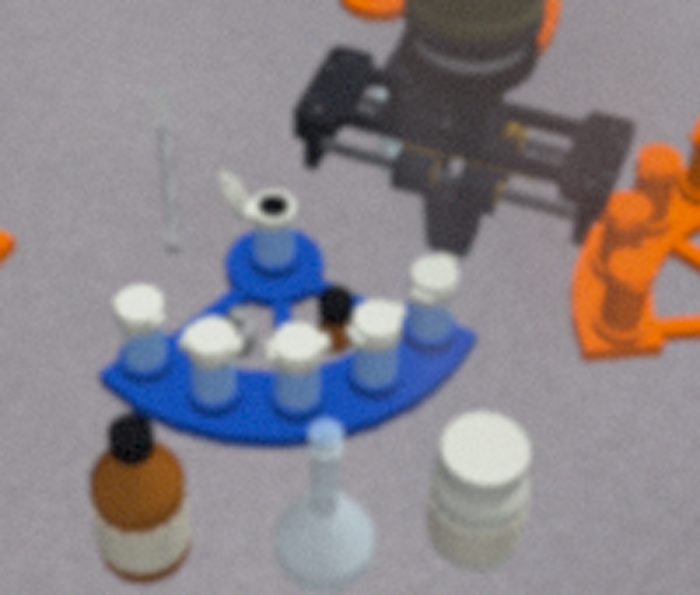

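All five lids are shut and the middle one is still open. I'll lift clear and check.

>>> carry_out([
  [0, 0, -10, 0, 0, 0],
  [0, 0, -20, 0, 0, 0],
  [0, 0, -30, 0, 0, 0],
  [0, 0, -30, 0, 0, 0],
  [0, 0, -30, 0, 0, 0],
  [20, 0, -30, 0, 0, 0],
  [40, 0, 0, 0, 0, 0],
  [40, 0, 0, 0, 0, 0],
  [20, 0, 0, 0, 0, 0],
  [0, 0, 0, 0, 0, 0],
  [0, 0, 0, 0, 0, 0],
])

```text
clock: 10.9
ee_pos: [0.4574, 0.2371, 0.2503]
ee_rot: [0.001, 0.35, 0.937, 0.0]
force: [0.5, 0.4, 0.7]
gripper_width: 0.0004
```

```bash
python3 st.py; python3 - <<'E'
from bench import arm
from h import *
ims=[]
for n,(y0,y1,x0,x1) in dict(scene=(130,300,180,380),top=(60,230,180,380)).items():
    p,d=arm.snapshot(n)
    a=load(n+"0")
    c=np.hstack([a["p"][y0:y1,x0:x1,::-1],p[y0:y1,x0:x1,::-1]]);ims.append(c)
    # depth heights of lid tops
    if n=="scene":
        cal=arm.get_calibration(n);K=cal["K"];z={**cal}
        for i,t in enumerate(np.radians([-60.8,-35.8,-10.8,14.2,39.2])):
            u,v=w2px(z,[.4682+.12*np.cos(t),.069+.12*np.sin(t),.072]);u=int(round(u));v=int(round(v))
            D=np.median(d[v-1:v+2,u-1:u+2]);print(i,(px2w(z,u,v,.072)*1e3).round(0),"z mm",((RR(z["rotation"])@np.array([(u-K[0,2])/K[0,0]*D,(v-K[1,2])/K[1,1]*D,D])+z["origin"])[2]*1e3).round(1))
cv2.imwrite("pics/final.png",cv2.resize(np.vstack(ims),(800,680),interpolation=cv2.INTER_CUBIC)[:,:])
cv2.imwrite("pics/final.png",cv2.resize(np.vstack(ims),(700,595),interpolation=cv2.INTER_CUBIC))
E
```

```text
10.9 [457.4 237.1 250.3] yaw x 138.97 zax [ 1.3e-03 -5.0e-04 -1.0e+00] F [0.52 0.4  0.72] w 0.0004423400982246368 q [-0.11  0.64 -0.75  1.89  0.58  0.84 -0.31]
r 168.4 ang local 104.46
0 [526. -35.  72.] z mm 71.4
1 [567.  -2.  72.] z mm 71.6
2 [586.  47.  72.] z mm 71.4
3 [586.  98.  72.] z mm 71.9
4 [560. 145.  72.] z mm 71.1
```

View pics/final.png

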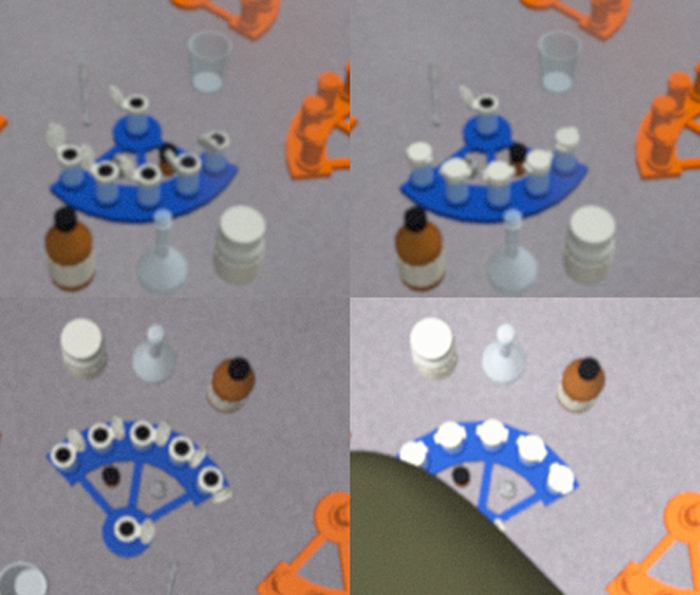

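All lid tops measure about 71–72 mm, which means shut. The before and after pictures show the tray and bystanders unmoved and the hub lid open.

```bash
python3 -c "
from bench import arm
arm.sign_off()"
```

```text
the job is handed in; nothing more can be done
```

All five lids on the blue tray's curved row are shut, one after another from vial 0 to vial 4, and the job is handed in. I ran the closed fingertips along the 120 mm arc about 81 mm above the table, then lifted clear, finishing at about 11 s of the 43 s allowed.

- **Lids:** the depth reading puts all five lid tops at 71.1–71.9 mm, against 72 mm for a shut lid.
- **Middle vial:** the hub lid is still open in the last scene picture.
- **Forces:** the forces reported at the end of each move along the row were about 1 N; I did not record them within a move.
- **Tray and bystanders:** by eye, none of the things visible in the before and after pictures has moved.
- **Not fully checked:** in the last top picture the arm hid the hub, beaker and spatula, so I judged those from the scene camera alone. No check failed or disagreed.

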